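Key the locking collar onto a filter cell and hold it home

ROBOT

A 6-joint arm with a two-finger parallel gripper is mounted at the origin on a cart in front of the work surface, level with it; the furniture and walls round the work are solid. World frame = base frame: x ahead of the robot, y to its left, z up, the work surface at z = 0. Lengths are in m, angles in degrees, forces in N, time in s.
With the tool pointing down it reaches from about 0.25 to 0.725 m from the base axis. Payload 9.7 kg.
Tool frame: the origin (TCP) lies at the very end of the fingers, on their centre line; the grasp point (between the pads) lies 19 mm behind it; z points along the fingers, y is the line along which they close (so a half turn about z gives the same grasp; the last joint's range is limited). The gripper opens to 85 mm and grips with 20 to 120 N. Pads are 22 mm wide; open, the fingers measure 114 mm over their backs; the gripper's body (76 mm by 85 mm) begins 54 mm behind the grasp point. The pads swing forward as they close: fully open they stand 13 mm farther back than shut.
Start: joints at [-72.995, 4.979, 10.078, 95.1, 0, 90], TCP at [0.161, -0.526, 0.196] pointing down, gripper open.
Joint ranges: [-179.16, 179.16], [-48.56, 103.87], [-65.8, 70.77], [-126.05, 130.52], [-82.76, 87.17], [-180, 180]. Speed limits (degrees/s): [127.2, 127.2, 147.25, 180, 180, 180].

INTERFACE

Orientations are given as [roll, pitch, yaw] about the fixed x, y, z axes, in that order (R = Rz(yaw) Ry(pitch) Rx(roll)).
In Python, from workcell import bot, viewer, finder gives the robot as it stands. The module is installed in compiled form; this text tells all that it offers.
- The arm moves only by the shell command python3 -m inch 'ROWS' [FORCE]. ROWS is JSON, a list that holds one entry, the list of rows, each a list of 7 numbers: the opening in per cent of the stroke, from 0 (shut) to 100 (fully open), then the shift along the tool's x, y, z in mm, then the turn, a rotation vector about the tool's x, y, z in degrees. In form: [[[grip, tx, ty, tz, ax, ay, az], ...]]. A call has 1 to 8 rows; each row shifts and turns the commanded pose from where the row before left it, along the tool's axes as they then stand; what a row does not reach is not made up. A row lasts 1/8 s, in which the tool goes at most 62.5 mm and 10.7 degrees, less where a joint would pass 70% of its speed; a pose out of reach is approached as far as the arm can. A call with a gripper value outside its range is refused whole. The fingers move at their own pace and stop on an object; FORCE is the grip in N (left out, the last holds). Time passes only in rows, so rows that do not move let the fingers close. It gives the time, the measured TCP pose, the force, the opening and the grip force at its end, in the units of the state.
- bot.get_obs(): the state, without advancing time (a new reading comes with each control period).
- viewer.camera(name): name is "scene" or "top"; returns a dict with "pixels" (384x512x3 uint8, red, green, blue), "vfov" (degrees; the focal length in pixels is half the picture's height over the tangent of half this angle, whatever the lens; pixels are square), "cx", "cy" (the principal point, pixels), "R" (3x3) and "t" (3): a world point X has camera coordinates R X + t. Camera axes: x right, y down, z forward; pixel columns grow to the right and rows downward; lengths in m; the calibration is good to about 2 mm. A picture is of the moment at which its call begins. There is no depth.
- bot.job_done(): hands the job in; it is judged then, once.
Trained networks look in the newest picture that a camera, given by its name, has taken for a name from the list of things; names that differ only in an ending like _2 or _b are one class to them, and where a whole thing is asked for, a point or a joint stands for the part that bears it (a point fixed in the world has none). Each returns a list of dicts, best first, with "conf" (0 to 1); they miss things now and then, are a little off and sometimes report something else, mostly with a low value. They report only what shows in the picture. A call takes as long as a camera call.
- finder.outline_of(camera, thing): "pixels" (384x512 bool, what is visible of it) and "extent" ([centre column, centre row, width, height] in pixels, round what is visible of it).
- finder.mark_of(camera, thing): "position" ([column, row] in pixels: a listed point, or the origin of a listed thing).
The state is a dict: "time": time; "q": joint angles; "qd": joint speeds; "joint_efforts": joint torques, N m; "ee_pos": TCP position; "tcp_rot": TCP orientation; "wrist_force": force on the tool from outside, world axes, zero at the start; "torque": the same for the moment, N m; "opening": finger opening in m; "grasp_force": force on a finger pad.
Only numpy, scipy, OpenCV 4.12 (cv2) and the standard library are available. Lean on these libraries where they do the work, as an engineer would, in place of code of your own. Each camera call takes 0.05 s, during which the arm holds its last target. There are 200 camera calls.

TASK

Close the filter cell for its leak test: put the loose knurled collar over the cell's centre post, turn it until its hidden keyways drop over the cross pin, then push it straight down against the sprung seal ring until its rim is fully home on the cell's flat shoulder. The collar springs up when let go, so finish while still gripping it or pressing on it with the fingers, and keep it held home; leave the dish, the flask and the marker where they are.

Things in the scene. Friction and masses are not known exactly. Their poses are not given: they have to be found in the camera images.
- collar: Loose knurled aluminium collar, a plain upright cylinder 50 mm in diameter and 50 mm tall, 0.12 to 0.25 kg, standing on the bench with its closed flat top up. Origin: centre of the underside; z up along its axis.
- collar_mouth (a point): Centre of the collar's underside (same point as its origin): mouth of a bore 27 mm wide, 40 mm deep, with four keyways, 8 mm wide and as deep as the bore, along the collar's own +x, +y, -x, -y, reaching 19 mm from the axis, unseen from above. Any of the four positions fits, so a quarter turn (1.57 rad) either way always passes one.
- cell: Fixed grey round filter cell: flange 92 mm, barrel 82 mm in diameter, flat shoulder on top at 30 mm height, two hose nipples out to 66 mm from the axis along its own +y and -y at 18 mm height. A steel post 24 mm in diameter rises from the shoulder. Origin: centre of its underside on the bench; z up.
- post_tip (a point): Centre of the tip of the post, 60 mm above the bench; the last 5 mm taper to 16 mm in diameter.
- cross_pin (a point): Point on the post's axis at 44 mm height, where a horizontal pin 5 mm thick goes through and sticks out 5 mm both sides. The pin's direction differs at every start and is not given by any axes here. The collar put over the post stands on the pin, underside at 46.5 mm; once keyways meet the pin (within 0.09 rad) it can drop to the seal ring at 38 mm.
- shoulder (a point): Centre of the flat shoulder, 30 mm above the bench. Fully home, the collar's underside lies on it.
- seal_ring (a joint): Sprung black seal ring round the post, 44 mm in diameter: 0 when up (its top 38 mm above the bench), grows as it is pressed down, 0.008 m when flush with the shoulder. It pushes up with 4 N when up and 8 N when flush.
- petri_dish: Bystander: covered petri dish with a kraft-brown label, 91 mm in diameter, 17 mm tall; origin at the centre of its underside.
- foil_flask: Bystander: small flask wrapped in foil, 68 x 70 mm, 78 mm tall; origin at the centre of its underside.
- marker_black: Bystander: black marker pen lying on the bench, 12 x 136 x 13 mm, long axis along its own y; origin at the centre of its underside.

How it is judged:
By the outcome, as a careful person would: the job done as asked, in the order asked, and still so for the second after the job is handed in, while the arm keeps its last pose, push and grip.
It also fails if it takes over 51 s, if anything falls off the work surface, if the arm or the gripper's body presses on something with over 40 N, if the wrist force passes 120 N, or if a joint passes its speed limit or range.

## Working session

There is one attempt and no reset: what is moved stays moved. The work goes in short steps, Python scripts to look and compute and a shell command to move; the robot and the scene stay as the last step left them, time stands still between calls to the robot, and variables do not carry over. Pictures are saved under pics/ and viewed, at most 10 in all, crops included, and the job is handed in when it is done.

```bash
mkdir -p pics; cat > h.py <<'E'
import numpy as np, cv2
from workcell import bot, viewer, finder
def ray(c,px):
    f=c["pixels"].shape[0]/2/np.tan(np.radians(c["vfov"])/2)
    R=np.array(c["R"]);t=np.array(c["t"])
    d=R.T@np.array([(px[0]-c["cx"])/f,(px[1]-c["cy"])/f,1]);return -R.T@t,d
def at(c,px,z):
    o,d=ray(c,px);return o+d*(z-o[2])/d[2]
def proj(c,X):
    f=c["pixels"].shape[0]/2/np.tan(np.radians(c["vfov"])/2)
    p=np.array(c["R"])@np.array(X)+np.array(c["t"]);return [c["cx"]+f*p[0]/p[2],c["cy"]+f*p[1]/p[2]]
E
python3 - <<'E'
from h import *
o=bot.get_obs();print(o["time"],o["ee_pos"],o["tcp_rot"],o["opening"])
ims=[]
Z=dict(collar=0,collar_mouth=0,cell=0,post_tip=.06,cross_pin=.044,shoulder=.03,petri_dish=0,foil_flask=0,marker_black=0)
for n in("scene","top"):
    c=viewer.camera(n);cv2.imwrite(f"pics/{n}0.png",c["pixels"][:,:,::-1])
    print(n,c["vfov"],c["cx"],c["cy"],"cam at",ray(c,(0,0))[0].round(3))
    for k,z in Z.items():
        for m in finder.mark_of(n,k)[:2]:
            print(k,round(m["conf"],2),np.round(m["position"],1),at(c,m["position"],z).round(4))
    for k in("collar","cell","cross_pin"):
        for m in finder.outline_of(n,k)[:1]: print("ext",k,round(m["conf"],2),np.round(m["extent"],1))
E
```

```text
0.0 [ 0.16078888 -0.52569112  0.195702  ] [-1.79926302e+02  1.16822055e-04  1.70071931e+01] 0.08552012110895964
scene 53.12166758528036 257.2756483683237 194.69251061475373 cam at [0.126 0.504 0.663]
collar 0.59 [239.6 228. ] [0.5372 0.1421 0.    ]
collar_mouth 0.72 [234.3 231.4] [0.5383 0.1571 0.    ]
cell 0.94 [288.8 187.8] [ 0.5456 -0.0316  0.    ]
post_tip 0.64 [292.  169.3] [ 0.5438 -0.035   0.06  ]
cross_pin 0.96 [289.4 173.4] [ 0.5495 -0.0338  0.044 ]
shoulder 0.73 [289.1 180.6] [ 0.5426 -0.0263  0.03  ]
petri_dish 0.63 [196.1 176.8] [0.7366 0.1062 0.    ]
foil_flask 0.78 [226.4 152.3] [ 0.7559 -0.0134  0.    ]
marker_black 0.82 [314.8 260.3] [0.3646 0.0902 0.    ]
ext collar 0.77 [238.4 220.1  22.2  32.1]
ext cell 0.68 [291.  182.4  38.   32.6]
ext cross_pin 0.94 [291.8 182.   36.7  34.8]
top 52.15181145084795 257.3618540400819 192.5787881302556 cam at [0.364 0.067 0.908]
collar 0.57 [222.5 198.8] [0.5425 0.1466 0.    ]
cell 0.63 [297.4 192.9] [ 0.548  -0.0306  0.    ]
post_tip 0.64 [301.2 186.9] [ 0.549  -0.0335  0.06  ]
cross_pin 0.79 [298.5 188.9] [ 0.5482 -0.029   0.044 ]
shoulder 0.75 [298.6 191.7] [ 0.5446 -0.0303  0.03  ]
petri_dish 0.81 [234.1 123. ] [0.7306 0.1126 0.    ]
petri_dish 0.6 [247.3 269.1] [0.3771 0.0951 0.    ]
foil_flask 0.67 [278.4 114.4] [0.7476 0.0027 0.    ]
marker_black 0.5 [248.6 270.7] [0.3734 0.0923 0.    ]
marker_black 0.18 [223.9 195.9] [0.5493 0.1431 0.    ]
ext collar 0.68 [223.  196.   21.2  28.2]
ext cell 0.83 [298.5 194.2  49.8  44.5]
ext cross_pin 0.91 [298.1 193.1  49.8  38.9]
```

View pics/scene0.png

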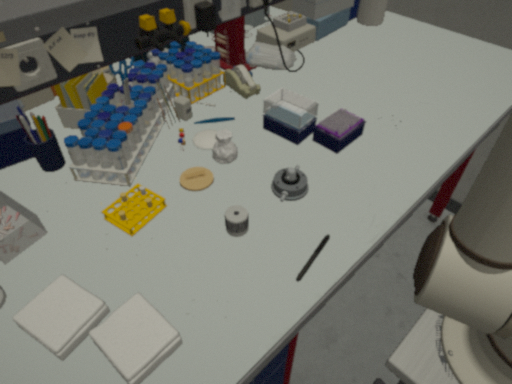

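View pics/top0.png

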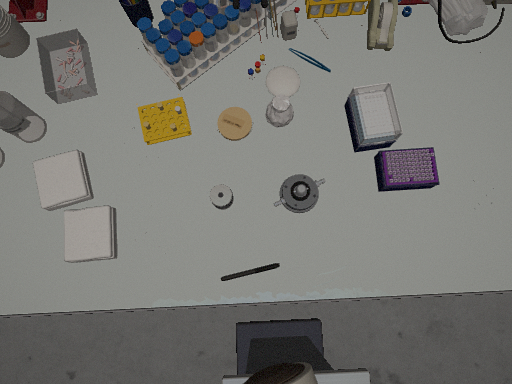

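Scene: collar near (237,220), cell near (290,183). Top: collar near (221,196), cell near (299,193), post tip near (300,188). Nothing stands close to either. Next I fit the known shapes to the outlines.

```bash
cat >> h.py <<'E'
def fit(c,mask,zr,x0):
    """cylinder stack [(r,z)...] convex silhouette vs mask -> xy"""
    from scipy.optimize import minimize
    a=np.linspace(0,2*np.pi,60);S=8
    M=cv2.resize(mask.astype(np.uint8),None,fx=S,fy=S,interpolation=0)>0
    def cost(p):
        P=np.array([proj(c,[p[0]+r*np.cos(t),p[1]+r*np.sin(t),z]) for r,z in zr for t in a])
        I=np.zeros(M.shape,np.uint8);cv2.fillConvexPoly(I,cv2.convexHull(np.round((P+.5)*S).astype(np.int32)),1)
        return 1-(M&(I>0)).sum()/(M|(I>0)).sum()
    r=minimize(cost,x0,method="Nelder-Mead",options=dict(initial_simplex=[x0,np.add(x0,[.01,0]),np.add(x0,[0,.01])],xatol=2e-4,fatol=1e-4))
    return r.x,r.fun
E
python3 - <<'E'
from h import *
for n in("scene","top"):
    c=viewer.camera(n)
    for k,zr,x0 in(("collar",[(.025,0),(.025,.05)],(.543,.148)),("cell",[(.046,0),(.041,.03)],(.547,-.031))):
        m=finder.outline_of(n,k)[0];mk=m["pixels"]
        if k=="cell": mk=cv2.morphologyEx(mk.astype(np.uint8),cv2.MORPH_OPEN,cv2.getStructuringElement(2,(15,15)))
        print(n,k,fit(c,mk,zr,x0))
    if n=="top":
        cr=c["pixels"][160:225,195:335,::-1];cv2.imwrite("pics/c1.png",cv2.resize(cr,None,fx=5.7,fy=5.7,interpolation=2))
print(bot.get_obs()["q"])
E
```

```text
scene collar (array([0.54160972, 0.1460055 ]), np.float64(0.05432897930875047))
scene cell (array([ 0.54576952, -0.03547356]), np.float64(0.3207166750675893))
top collar (array([0.54280804, 0.14699756]), np.float64(0.04451211610729555))
top cell (array([ 0.54342703, -0.0312774 ]), np.float64(0.5543613063249276))
[-7.29945354e+01  4.97959845e+00  1.00766386e+01  9.50987202e+01
  1.99751980e-03  8.99999178e+01]
```

View pics/c1.png

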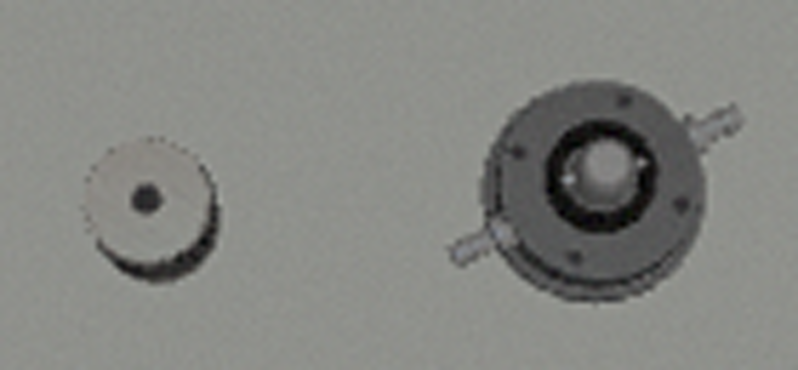

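The crop shows the collar top with its centre dot. The pin ends show as bright spots at crop (572,178) and (641,163), with the seal ring centre near (602,177) and the tip near (610,163).

```bash
python3 -m inch '[[[100,40,-38,0,0,0,0],[100,40,-38,0,0,0,0],[100,40,-38,0,0,0,0],[100,40,-38,0,0,0,0],[100,40,-38,0,0,0,0],[100,40,-38,0,0,0,0],[100,40,-38,0,0,0,0],[100,40,-38,0,0,0,0]]]' 60
python3 - <<'E'
from h import *
print(bot.get_obs()["q"])
c=viewer.camera("top")
for nm,p,z in(("ring",(602,177),.038),("tip",(610,163),.06),("p1",(572,178),.044),("p2",(641,163),.044),("should",(601,180),.03),("dot",(146,199),.05)):
    print(nm,at(c,np.array(p)/5.7+[194.6,159.6],z).round(4))
E
```

```text
time: 2.6
ee_pos: [0.3786, -0.14, 0.1967]
tcp_rot: [180.0, -0.0, 17.0]
wrist_force: [0.1, -0.4, -0.7]
opening: 0.0852
grasp_force: 0.0
[-2.02952341e+01 -1.49184779e+01 -8.38115954e+00  9.64800556e+01
 -2.82084471e-03  1.42710244e+02]
ring [ 0.5452 -0.0332  0.038 ]
tip [ 0.546  -0.0342  0.06  ]
p1 [ 0.5441 -0.0207  0.044 ]
p2 [ 0.5489 -0.0483  0.044 ]
should [ 0.5457 -0.0337  0.03  ]
dot [0.5426 0.1471 0.05  ]
```

```bash
python3 -m inch '[[[100,0,0,0,0,0,-10],[100,0,0,0,0,0,-10],[100,0,0,0,0,0,-10],[100,0,0,0,0,0,-10],[100,0,0,0,0,0,-10],[100,0,0,0,0,0,-10],[100,0,0,0,0,0,-10],[100,0,0,0,0,0,-10]]]'
python3 -m inch '[[[100,44,33,0,0,0,0],[100,44,33,0,0,0,0],[100,44,33,0,0,0,0],[100,44,33,0,0,0,0],[100,44,33,0,0,0,0],[100,44,33,0,0,0,0],[100,0,0,40,0,0,0],[100,0,0,40,0,0,0]]]'
python3 - <<'E'
from h import *
print(bot.get_obs()["q"])
a=viewer.camera("scene");b=viewer.camera("top")
cv2.imwrite("pics/g.png",np.hstack([cv2.resize(a["pixels"][165:265,185:285,::-1],None,fx=4,fy=4,interpolation=2),cv2.resize(b["pixels"][145:245,170:270,::-1],None,fx=4,fy=4,interpolation=2)]))
E
```

```text
time: 3.65
ee_pos: [0.3779, -0.1417, 0.1965]
tcp_rot: [180.0, 0.0, 97.3]
wrist_force: [-0.2, 0.9, -0.3]
opening: 0.0854
grasp_force: 0.0
time: 4.65
ee_pos: [0.5427, 0.1453, 0.1152]
tcp_rot: [180.0, 0.0, 97.1]
wrist_force: [-0.4, -0.7, 0.4]
opening: 0.0854
grasp_force: 0.0
[ 1.49920384e+01  5.69412456e+00  1.86016008e+00  8.61508833e+01
 -4.04487165e-03  9.79099577e+01]
```

View pics/g.png

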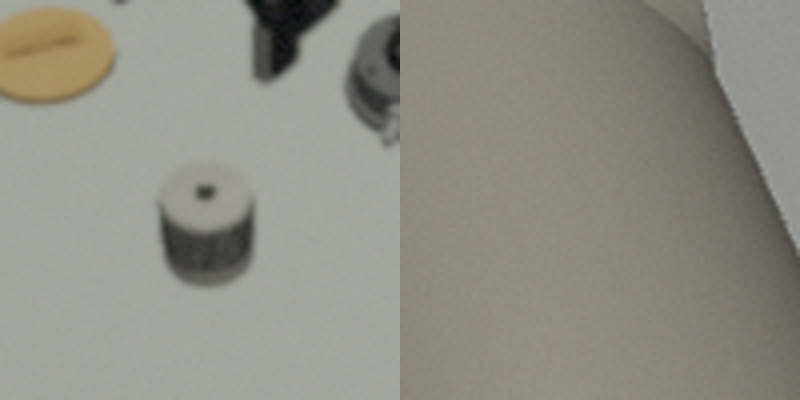

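The left crop shows the collar undisturbed and one finger tip near scene pixel (251,184). The arm blocks the top view. I check that the finger agrees with the calibration.

```bash
python3 - <<'E'
from h import *
c=viewer.camera("scene")
for X in([.5427,.1453,.115],[.5427-.05,.14,.128],[.5427+.05,.150,.128],[.5425,.1468,.05]):print(X,np.round(proj(c,X),1))
cv2.imwrite("pics/g2.png",cv2.resize(c["pixels"][100:260,150:350,::-1],None,fx=3.5,fy=3.5))
E
```

```text
[0.5427, 0.1453, 0.115] [235.1 190.9]
[0.49269999999999997, 0.14, 0.128] [254.4 197.9]
[0.5927, 0.15, 0.128] [216.7 175.3]
[0.5425, 0.1468, 0.05] [235.7 212.9]
```

View pics/g2.png

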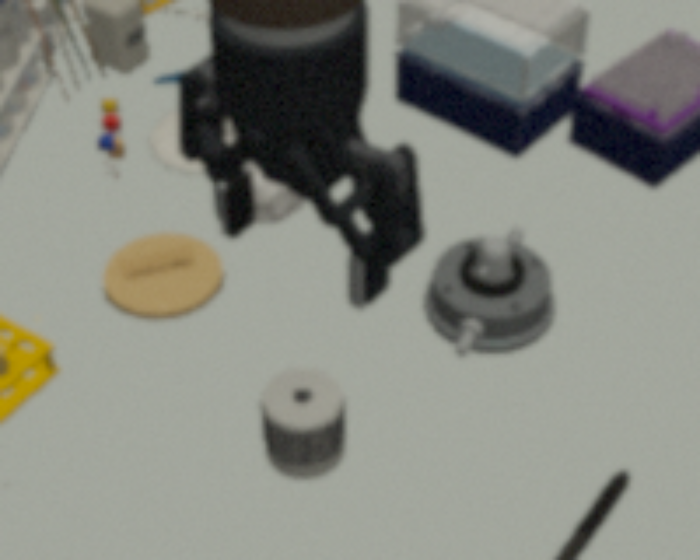

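The finger tips are near scene pixels (254,186) and (216,166). The columns agree with prediction, but the tips look about 10 px high. The collar dot at (236,213) is as predicted. I descend partway and look again.

```bash
python3 -m inch '[[[100,1,0,25,0,0,0],[100,0,0,25,0,0,0],[100,0,0,0,0,0,0]]]'
python3 - <<'E'
from h import *
c=viewer.camera("scene")
for X in([.5427,.1463,.065],[.5427-.05,.14,.078],[.5427+.05,.150,.078]):print(X,((np.array(proj(c,X))-[150,100])*3.5).round())
cv2.imwrite("pics/g3.png",cv2.resize(c["pixels"][100:260,150:350,::-1],None,fx=3.5,fy=3.5))
E
```

```text
time: 5.18
ee_pos: [0.542, 0.1452, 0.067]
tcp_rot: [-180.0, 0.0, 97.0]
wrist_force: [-0.7, -0.9, 0.1]
opening: 0.0855
grasp_force: 0.0
[0.5427, 0.1463, 0.065] [300. 378.]
[0.49269999999999997, 0.14, 0.078] [365. 402.]
[0.5927, 0.15, 0.078] [239. 324.]
```

View pics/g3.png

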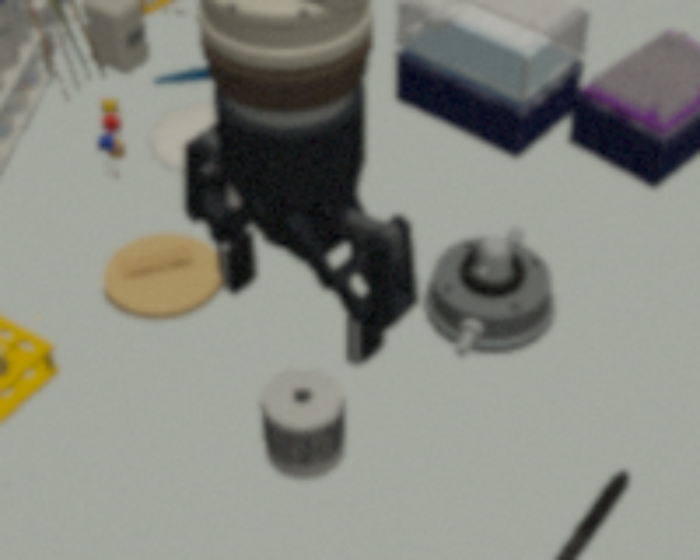

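Tips are now near crop (365,358) and (235,290), so the offset persists. Lower slowly, watching force.

```bash
python3 -m inch '[[[100,0,0,10,0,0,0],[100,0,0,10,0,0,0],[100,0,0,10,0,0,0],[100,0,0,0,0,0,0]]]'
python3 - <<'E'
from h import *
c=viewer.camera("scene")
cv2.imwrite("pics/g4.png",cv2.resize(c["pixels"][100:260,150:350,::-1],None,fx=3.5,fy=3.5))
E
```

```text
time: 5.72
ee_pos: [0.5415, 0.1453, 0.0353]
tcp_rot: [-179.9, 0.0, 97.0]
wrist_force: [0.3, -0.1, -0.0]
opening: 0.0857
grasp_force: 0.0
```

View pics/g4.png

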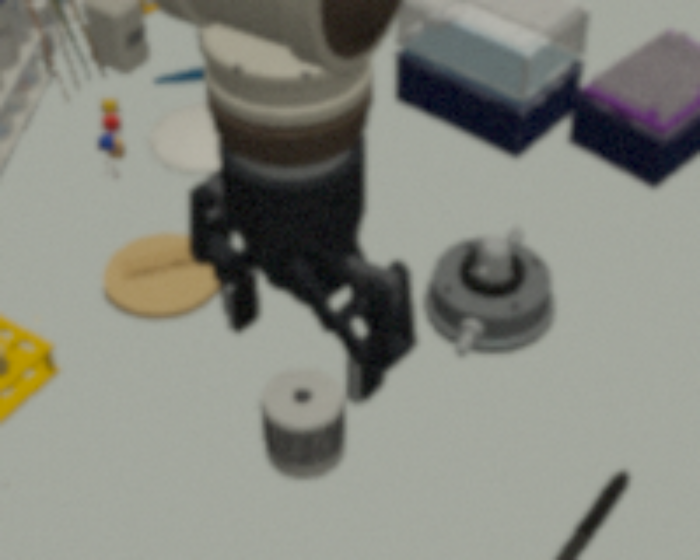

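Tips are near crop (365,395) and (240,325), with the collar between them but in front or below. Lower further and track the tip row numerically.

```bash
python3 -m inch '[[[100,0,0,8,0,0,0],[100,0,0,8,0,0,0],[100,0,0,4,0,0,0],[100,0,0,0,0,0,0]]]'
python3 - <<'E'
from h import *
c=viewer.camera("scene")
cv2.imwrite("pics/g5.png",cv2.resize(c["pixels"][140:250,180:310,::-1],None,fx=5.4,fy=5.4,interpolation=2))
E
```

```text
time: 6.28
ee_pos: [0.5419, 0.1454, 0.0159]
tcp_rot: [-180.0, 0.0, 97.0]
wrist_force: [-0.2, 0.6, 0.3]
opening: 0.0855
grasp_force: 0.0
```

View pics/g5.png

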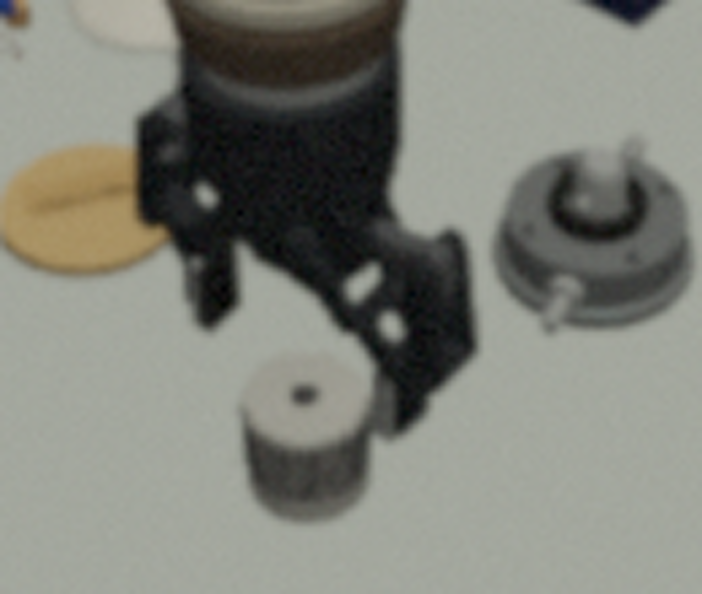

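The collar stands undisturbed. The near pad, at crop (385,400), is beside its edge, and the far finger is at (210,325). I lower a little more and close gently in stages, watching force, opening and whether the collar moves.

```bash
python3 -m inch '[[[100,1,0,9,0,0,0],[85,0,0,0,0,0,0],[70,0,0,0,0,0,0],[66,0,0,0,0,0,0],[66,0,0,0,0,0,0]]]' 20
python3 - <<'E'
from h import *
c=viewer.camera("scene")
for m in finder.outline_of("scene","collar")[:1]:print(m["conf"],m["extent"],fit(c,m["pixels"],[(.025,0),(.025,.05)],(.542,.146)))
cv2.imwrite("pics/g6.png",cv2.resize(c["pixels"][140:250,180:310,::-1],None,fx=5.4,fy=5.4,interpolation=2))
E
```

```text
time: 6.95
ee_pos: [0.5421, 0.1465, 0.0076]
tcp_rot: [180.0, -0.0, 97.0]
wrist_force: [-0.7, -0.2, 0.2]
opening: 0.0564
grasp_force: 0.0
0.91 [237.6, 219.9, 24.7, 33.5] (array([0.54229718, 0.14706557]), np.float64(0.1660779864798484))
```

View pics/g6.png

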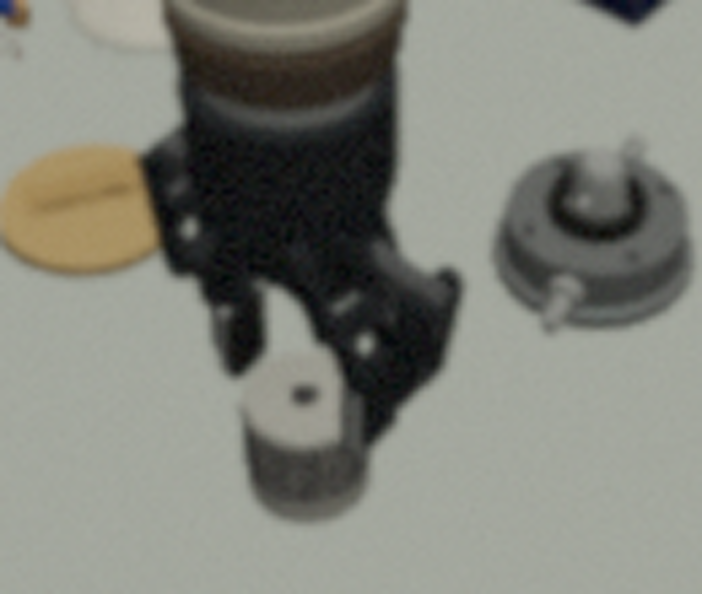

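The near finger overlaps the collar's right side, ending near (375,445), and the far finger stands behind its left edge. The collar is unmoved at 56 mm opening, so it is centred between the pads. Grip and lift.

```bash
python3 -m inch '[[[40,0,0,0,0,0,0],[40,0,0,0,0,0,0],[40,0,0,0,0,0,0],[40,0,0,0,0,0,0]]]' 60
python3 -m inch '[[[40,0,0,-15,0,0,0],[40,0,0,-35,0,0,0],[40,0,0,-40,0,0,0],[40,0,0,0,0,0,0]]]'
python3 - <<'E'
from h import *
o=bot.get_obs();c=viewer.camera("scene");p=o["ee_pos"]
m=finder.outline_of("scene","collar")[0];print(m["conf"],m["extent"])
for dz in(-.02,-.01,0,.01):
    z=p[2]-.0075+dz
    q=np.array([proj(c,[p[0]+.025*np.cos(a),p[1]+.025*np.sin(a),z+h]) for a in np.linspace(0,6.3,60) for h in(0,.05)])
    print(dz,(q.min(0)+q.max(0))/2,q.max(0)-q.min(0))
E
```

```text
time: 7.55
ee_pos: [0.5425, 0.1466, 0.0081]
tcp_rot: [179.9, -0.0, 97.0]
wrist_force: [-0.5, -0.0, 5.2]
opening: 0.0468
grasp_force: 61.3
time: 8.05
ee_pos: [0.5437, 0.1469, 0.1014]
tcp_rot: [179.7, -0.0, 97.0]
wrist_force: [-0.4, -1.0, -2.3]
opening: 0.0462
grasp_force: 62.1
0.71 [232.8, 190.0, 28.8, 37.0]
-0.02 [234.17380895 196.66065885] [25.3333554  34.53952932]
-0.01 [233.99604724 193.22422689] [25.57415324 34.85902519]
0 [233.81494016 189.72423871] [25.81956942 35.18448646]
0.01 [233.63039233 186.15891465] [26.06973801 35.51608178]
```

The collar is lifted and agrees with the tool pose (underside about 7.5 mm below the TCP). Carry it over the post.

```bash
python3 -m inch '[[[40,-45,-5,0,0,0,0],[40,-45,-5,0,0,0,0],[40,-45,-5,0,0,0,0],[40,-45,-4,0,0,0,0],[40,0,0,0,0,0,0],[40,0,0,0,0,0,0]]]'
python3 - <<'E'
from h import *
o=bot.get_obs();c=viewer.camera("scene");p=o["ee_pos"];print(o["q"],o["wrist_force"])
m=finder.outline_of("scene","collar")[0];print(m["conf"],m["extent"])
for dz in(-.01,0,.01):
    z=p[2]-.0075+dz
    q=np.array([proj(c,[p[0]+.025*np.cos(a),p[1]+.025*np.sin(a),z+h]) for a in np.linspace(0,6.3,60) for h in(0,.05)])
    print(dz,(q.min(0)+q.max(0))/2,q.max(0)-q.min(0))
cv2.imwrite("pics/p1.png",cv2.resize(c["pixels"][100:210,230:350,::-1],None,fx=5,fy=5,interpolation=2))
E
```

```text
time: 8.9
ee_pos: [0.5445, -0.0344, 0.0963]
tcp_rot: [-179.9, -0.0, 97.0]
wrist_force: [-0.5, 0.4, -0.8]
opening: 0.0464
grasp_force: 62.0
[-3.61980768e+00  3.65185854e+00 -2.39882145e+00  8.40594861e+01
  1.52083387e-02  7.94092929e+01] [-0.46815767  0.38255702 -0.82267654]
0.87 [296.1, 153.2, 22.5, 32.2]
-0.01 [293.24209028 154.89236014] [23.66542844 31.12078897]
0 [293.57402417 151.45803182] [23.87490731 31.37992449]
0.01 [293.91151651 147.96663929] [24.08811157 31.64341129]
```

View pics/p1.png

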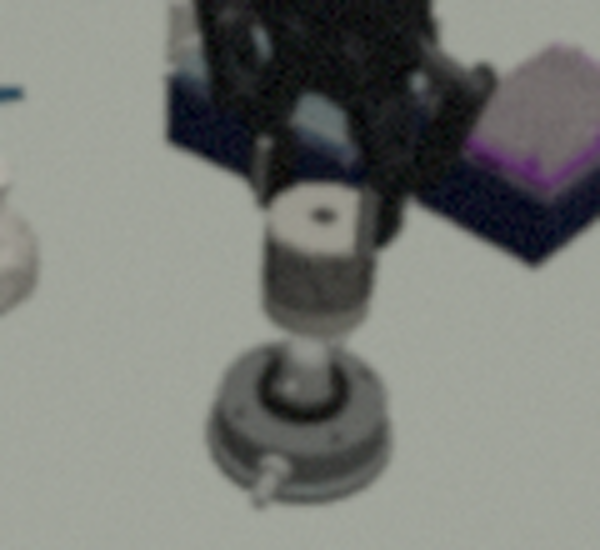

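The collar is gripped upright over the post: collar bottom near crop (318,325), post near (310,350), in line with the predicted projection. Shift about 1 mm and lower.

```bash
python3 -m inch '[[[40,0.3,1.2,20,0,0,0],[40,0,0,7,0,0,0],[40,0,0,4,0,0,0],[40,0,0,4,0,0,0],[40,0,0,0,0,0,0]]]'
```

```text
time: 9.62
ee_pos: [0.5463, -0.034, 0.0624]
tcp_rot: [180.0, 0.0, 97.0]
wrist_force: [0.0, -0.5, -1.1]
opening: 0.0464
grasp_force: 62.0
```

```bash
python3 -m inch '[[[40,0,0,2,0,0,0],[40,0,0,2,0,0,0],[40,0,0,2,0,0,0],[40,0,0,0,0,0,0]]]'; python3 -m inch '[[[40,0,0,1,0,0,0],[40,0,0,1,0,0,0],[40,0,0,0,0,0,0]]]'
```

```text
time: 10.12
ee_pos: [0.5462, -0.034, 0.0562]
tcp_rot: [-180.0, -0.0, 97.0]
wrist_force: [-0.2, 0.4, -1.6]
opening: 0.0469
grasp_force: 62.0
time: 10.5
ee_pos: [0.5464, -0.034, 0.0546]
tcp_rot: [180.0, 0.0, 97.0]
wrist_force: [0.3, -1.0, 0.2]
opening: 0.0467
grasp_force: 62.3
```

```bash
python3 -m inch '[[[40,0,0,1,0,0,0],[40,0,0,0,0,0,0]]]'; python3 -m inch '[[[40,0,0,1,0,0,0],[40,0,0,0,0,0,0]]]'
```

```text
time: 10.75
ee_pos: [0.5465, -0.0341, 0.0543]
tcp_rot: [179.9, 0.0, 97.0]
wrist_force: [-1.9, 0.1, 5.3]
opening: 0.0464
grasp_force: 63.0
time: 11.0
ee_pos: [0.5466, -0.0342, 0.0541]
tcp_rot: [179.9, 0.0, 97.0]
wrist_force: [-5.1, -0.2, 10.8]
opening: 0.0464
grasp_force: 63.7
```

It stands on the pin (contact at TCP 54.3 mm). Turn slowly under light pressure.

```bash
python3 -m inch '[[[40,0,0,0,0,0,-4],[40,0,0,0,0,0,-4],[40,0,0,0,0,0,-4],[40,0,0,0,0,0,-4],[40,0,0,0,0,0,-4],[40,0,0,0,0,0,-4]]]'
```

```text
time: 11.75
ee_pos: [0.5474, -0.0341, 0.054]
tcp_rot: [179.9, 0.1, 121.1]
wrist_force: [2.1, -0.3, 6.0]
opening: 0.0466
grasp_force: 62.9
```

```bash
python3 -c "
from h import *
o=bot.get_obs();print(o['q'],o['wrist_force'],o['torque'])"
```

```text
[-3.56546996e+00  4.16434805e+00 -6.52923028e+00  7.91282213e+01
  4.08751284e-03  5.53084927e+01] [ 2.09395842 -0.30435622  6.03314177] [ 0.08882069 -0.57573971 -0.01546534]
```

```bash
python3 -m inch '[[[40,0,0,0,0,0,-4],[40,0,0,0,0,0,-4],[40,0,0,0,0,0,-4],[40,0,0,0,0,0,-4]]]'
```

```text
time: 12.25
ee_pos: [0.5464, -0.034, 0.0525]
tcp_rot: [180.0, 0.0, 137.1]
wrist_force: [-0.3, -0.1, -1.6]
opening: 0.0463
grasp_force: 62.1
```

```bash
python3 -m inch '[[[40,0,0,0,0,0,-4],[40,0,0,0,0,0,-4],[40,0,0,0,0,0,-4]]]'
```

```text
time: 12.62
ee_pos: [0.5461, -0.034, 0.0522]
tcp_rot: [-180.0, -0.0, 149.1]
wrist_force: [-0.5, -1.2, -0.9]
opening: 0.0464
grasp_force: 62.1
```

It dropped into the keyways between 121° and 137°. The later turn slid in the grip, so ease back and lower to the ring.

```bash
python3 -c "
from h import *
print(bot.get_obs()['torque'])"; python3 -m inch '[[[40,0,0,0,0,0,-0.01],[40,0,0,1,0,0,3],[40,0,0,1,0,0,0],[40,0,0,1,0,0,0],[40,0,0,0,0,0,0]]]' ; python3 -c "
from h import *
print(bot.get_obs()['torque'])"
```

```text
[-0.16259188  0.21180154 -0.02288295]
time: 13.25
ee_pos: [0.5462, -0.034, 0.0493]
tcp_rot: [-180.0, -0.0, 146.0]
wrist_force: [-0.7, 0.2, -1.2]
opening: 0.0463
grasp_force: 62.1
[ 0.04359103  0.06908847 -0.01883383]
```

```bash
python3 -m inch '[[[40,0,0,1,0,0,0],[40,0,0,2,0,0,0],[40,0,0,2,0,0,0],[40,0,0,1,0,0,0],[40,0,0,0,0,0,0]]]' 100; python3 -m inch '[[[40,0,0,2,0,0,0],[40,0,0,2,0,0,0],[40,0,0,0,0,0,0]]]'
```

```text
time: 13.88
ee_pos: [0.5464, -0.034, 0.0436]
tcp_rot: [180.0, 0.0, 146.0]
wrist_force: [-0.9, 0.1, 2.9]
opening: 0.0449
grasp_force: 102.8
time: 14.25
ee_pos: [0.5464, -0.034, 0.0394]
tcp_rot: [180.0, 0.0, 146.0]
wrist_force: [-2.5, 0.9, 5.7]
opening: 0.0446
grasp_force: 103.1
```

Ring spring is felt. Now onto the shoulder.

```bash
python3 -m inch '[[[40,0,0,1,0,0,0],[40,0,0,1,0,0,0],[40,0,0,0,0,0,0]]]'; python3 -m inch '[[[40,0,0,1,0,0,0],[40,0,0,1,0,0,0],[40,0,0,0,0,0,0]]]'
```

```text
time: 14.62
ee_pos: [0.5465, -0.0341, 0.0385]
tcp_rot: [180.0, 0.1, 146.0]
wrist_force: [-4.1, 0.4, 13.0]
opening: 0.0448
grasp_force: 104.1
time: 15.0
ee_pos: [0.5466, -0.0341, 0.0384]
tcp_rot: [179.9, 0.1, 146.0]
wrist_force: [-11.9, 1.0, 27.4]
opening: 0.0447
grasp_force: 106.0
```

A hard stop at 27 N is within 0.6 mm of the predicted home height (37.8 mm). Relieve the side force and check with the camera numerically.

```bash
python3 -m inch '[[[40,0.6,-0.4,0,0,0,0],[40,0,0,0,0,0,0],[40,0,0,0,0,0,0]]]'
python3 - <<'E'
from h import *
o=bot.get_obs();c=viewer.camera("scene");print(o["torque"],o["tcp_rot"])
m=finder.outline_of("scene","collar")[0];print(m["conf"],m["extent"])
for z in(.03,.038,.0465):
    q=np.array([proj(c,[.5462+.025*np.cos(a),-.034+.025*np.sin(a),z+h]) for a in np.linspace(0,6.3,60) for h in(0,.05)])
    print(z,(q.min(0)+q.max(0))/2,q.max(0)-q.min(0))
E
```

```text
time: 15.38
ee_pos: [0.5466, -0.0341, 0.0384]
tcp_rot: [179.9, 0.2, 146.0]
wrist_force: [-7.2, 1.1, 23.9]
opening: 0.0451
grasp_force: 105.8
[0.04549773 1.68804723 0.00672691] [179.89418986   0.18238004 146.01753796]
0.72 [291.3, 171.1, 19.0, 30.7]
0.03 [291.05698342 170.59238304] [22.65129437 29.89468571]
0.038 [291.29771055 168.05640156] [22.80458227 30.08561429]
0.0465 [291.55686616 165.3265481 ] [22.96973144 30.2911661 ]
```

```bash
python3 -m inch '[[[40,0,0,0,0,0,0],[40,0,0,0,0,0,0]]]'; python3 -c "
from h import *
print(bot.job_done())"
```

```text
time: 15.72
ee_pos: [0.5466, -0.0341, 0.0384]
tcp_rot: [179.9, 0.2, 146.0]
wrist_force: [-7.0, 0.6, 24.7]
opening: 0.0447
grasp_force: 105.8
the job is handed in; nothing more can be done
None
```

I handed the job in at 15.7 s with the collar keyed over the pin, stopped hard at shoulder height and still held there at about 25 N; the camera outline agrees with fully home, and the dish, flask and marker were not touched on the way, though I took no final picture to confirm it.

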